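Pack a two-layer bead embroidery kit box

TASK

Pack this kit box for the next embroidery class: first the bead jar and the flat tin go in the bottom, the jar in the narrower free compartment (the one beside the row of bobbins) and the tin flat in the big one; then fit the lift-out tray over them so that it sits level and fully down on its battens, and last lay the scissors flat in the tray, on either side of its handle. Set each thing down gently instead of letting it fall, and leave the thread spool standing where it is.

Things in the scene. Friction and masses are not known exactly. Their poses are not given: they have to be found in the camera images.
- box: Open plywood kit box, fixed, 238 (x) x 190 (y) x 84 mm high, walls and floor 6 mm thick. Origin: centre of its underside; x along its long side, z up. A low partition (5 mm thick, top 24 mm above the underside) across it at x = -18 mm splits the bottom; the big compartment is on the +x side. On both end walls a batten sticks 10 mm inward, top at 54 mm: the opening below is clear for x -103 to +103 mm.
- jar_place (a point): Point on the box floor in the middle of the narrower free compartment: box frame (-62, +25, +6) mm, axes as the box. Free around it: x from -41 (under the batten -51) to +41 mm, y from -65 to +64 mm. Beyond a low partition (top 24 mm above the box's underside) on its -y side lies a row of bobbins, tops at 27 mm, part of the box.
- tin_place (a point): Point on the box floor in the middle of the big compartment: box frame (+43.5, 0, +6) mm, axes as the box. Free around it: 59.5 mm either way in x up to the batten and the low partition, 89 mm either way in y. With the tin's long side along the box's y there is finger room on both of its long sides.
- tray_place (a point): Where the centre of the tray's underside is when fitted: box frame (0, 0, +54) mm, level with the tops of the battens; axes as the box. The tray's x lies along the box's x, either way round. The tray's rim is then flush with the box's rim.
- tray: Loose lift-out plywood tray, 219 (x) x 171 (y) mm, about 0.26 kg; 3.5 mm to spare on each side in the box. Origin: centre of its underside, x along its long side, z up. Floor 5 mm, outer walls 4 mm thick and 30 mm high. A middle wall 10 mm thick and 24 mm high runs along x at y = 0. The channels beside it are 76.5 mm wide, centred on y = +43 and -43 mm.
- tray_handle (a point): Middle of the top edge of the tray's handle: the centre of the middle wall, 90 mm long along the tray's x, 10 mm thick, rising to 46 mm above the tray's underside (tray frame (0, 0, +46) mm, axes as the tray). Pinch it across y from above.
- jar: Loose round jar of beads, clear with a flat metal screw lid, diameter 60 mm, 44 mm high, about 0.11 kg, standing upright. Origin: centre of its underside.
- tin: Loose closed flat metal tin, 110 (x) x 56 (y) x 38 mm high, about 0.14 kg, lying flat. Origin: centre of its underside, z up.
- scissors: Loose closed scissors lying flat, about 146 mm long, steel blades with black finger loops, about 0.06 kg. Origin: on the underside, at the pivot block where to grip, near the centre of mass; x runs along them to the points (+77 mm), the two loops lie at x -70 to -16 mm and are together 65 mm wide. Pivot block: x -18 to +18 mm, 16 mm wide (y), 9 mm thick; pinch it across y from above.
- spool: Bystander: upright thread spool, diameter 46 mm, 58 mm high. Origin: centre of its underside. Leave alone.
Not all that is in view belongs to the job. There is more than one size of the tin; the one meant has the size given above.

How it is judged (in metres and radians):
On the way, in this order (a step that is already met when the one before it is completed fails the run):
1. the bead jar stands in the narrower free compartment and the tin lies flat in the big one, both let go and still (x of jar in the frame of box between -0.085 and -0.043 m and y of jar in the frame of box between -0.025 and 0.065 m and z of jar in the frame of box between 0.003 and 0.011 m and angle between each of jar, tin's own z axis and vertical below 0.1 rad and x of tin in the frame of box between 0.005 and 0.089 m and y of tin in the frame of box between -0.065 and 0.065 m and z of tin in the frame of box between 0.003 and 0.011 m and linear speed of each of jar, tin below 0.03 m/s and contact force between the fingers and jar below 0.2 N and contact force between the fingers and tin below 0.2 N), for 0.2 s.
2. the tray sits level on both battens over them, let go and still, with the scissors not yet in it (z of tray in the frame of box between 0.051 and 0.057 m and horizontal distance between tray and box below 0.008 m and angle between the x axis of tray and the x axis of box, either way round below 0.06 rad and angle between tray's own z axis and vertical below 0.03 rad and linear speed of tray below 0.03 m/s and contact force between the fingers and tray below 0.2 N and not (x of scissors in the frame of tray between -0.1 and 0.1 m and y of scissors in the frame of tray between -0.08 and 0.08 m and z of scissors in the frame of tray between 0.002 and 0.01 m and angle between scissors's own z axis and vertical below 0.12 rad)), for 0.2 s.
At the end, for the whole second after the job is handed in: Jar upright and tin flat on the box floor in their compartments; tray level on both battens (3 mm in height, 8 mm off centre, 0.06 rad in direction, 0.03 rad off level); scissors flat on the tray floor (5 mm, 0.12 rad); all released and at rest (x of jar in the frame of box between -0.085 and -0.043 m and y of jar in the frame of box between -0.025 and 0.065 m and z of jar in the frame of box between 0.003 and 0.011 m and angle between each of jar, tin's own z axis and vertical below 0.1 rad and x of tin in the frame of box between 0.005 and 0.089 m and y of tin in the frame of box between -0.065 and 0.065 m and z of tin in the frame of box between 0.003 and 0.011 m and z of tray in the frame of box between 0.051 and 0.057 m and horizontal distance between tray and box below 0.008 m and angle between the x axis of tray and the x axis of box, either way round below 0.06 rad and angle between tray's own z axis and vertical below 0.03 rad and x of scissors in the frame of tray between -0.1 and 0.1 m and y of scissors in the frame of tray between -0.08 and 0.08 m and z of scissors in the frame of tray between 0.002 and 0.01 m and angle between scissors's own z axis and vertical below 0.12 rad and linear speed of each of jar, tin, tray, scissors below 0.03 m/s and contact force between the fingers and tray below 0.2 N and contact force between the fingers and scissors below 0.2 N); the robot touches nothing.
It fails at once if the thread spool is knocked over or moved more than 30 mm (distance of spool from where it was at the start of the episode above 0.03 m or angle between spool's own z axis and vertical above 0.5 rad).
It fails at once if the jar, tin, tray or scissors are let fall (faster than 0.8 m/s, a drop of more than about 30 mm, with no finger touching them) ((linear speed of jar above 0.8 m/s and contact force between the fingers and jar below 0.05 N) or (linear speed of tin above 0.8 m/s and contact force between the fingers and tin below 0.05 N) or (linear speed of tray above 0.8 m/s and contact force between the fingers and tray below 0.05 N) or (linear speed of scissors above 0.8 m/s and contact force between the fingers and scissors below 0.05 N)).
It also fails if it takes over 72 s, if anything falls off the work surface, if the arm or the gripper's body presses on something with over 40 N, if the wrist force passes 120 N, or if a joint passes its speed limit or range.

ROBOT

A 6-joint arm with a two-finger parallel gripper is mounted at the origin on the work surface. World frame = base frame: x ahead of the robot, y to its left, z up, the work surface at z = 0. Lengths are in mm, angles in rad, forces in N, time in s.
With the tool pointing down it reaches from about 350 to 875 mm from the base axis. Payload 4.2 kg.
Tool frame: the origin (TCP) lies at the very end of the fingers, on their centre line; the grasp point (between the pads) lies 19 mm behind it; z points along the fingers, y is the line along which they close (so a half turn about z gives the same grasp; the last joint's range is limited). The gripper opens to 85 mm and grips with 20 to 120 N. Pads are 22 mm wide; open, the fingers measure 114 mm over their backs; the gripper's body (76 mm by 85 mm) begins 54 mm behind the grasp point. The pads swing forward as they close: fully open they stand 13 mm farther back than shut.
Start: joints at [1.538, 0.385, 0.008, 0, -1.194, -0.259], TCP at [179.766, 598.568, 231.312] pointing down, gripper open.
Joint ranges: [-3.14, 3.14], [-1.21, 2.06], [-1.07, 1.41], [-3.16, 2.05], [-2.99, -0.16], [-3.1, 3.1]. Speed limits (rad/s): [2.79, 2.79, 3.14, 3.14, 3.14, 3.14].

INTERFACE

Orientations are given as a unit quaternion [x, y, z, w].
In Python, from bench import arm gives the robot as it stands. The module is installed in compiled form; this text tells all that it offers.
- The arm moves only by the tool drive_tool, never from a script. Its argument "targets" is a list of rows, each a list of 5 numbers: the closure, from -1 (fully open) to 1 (shut), then the shift along the tool's x, y, z in mm, then the turn about the tool's z in degrees. In form: [[grip, tx, ty, tz, roll], ...]. A call has 1 to 12 rows; each row is the pose to reach, as a shift and turn from the pose commanded when the call began, along the tool's axes at that moment; what a row does not reach only later rows make up. A row lasts 1/10 s, in which the tool goes at most 50 mm and 8.59 degrees, less where a joint would pass 70% of its speed; a pose out of reach is approached as far as the arm can. A call with a gripper value outside its range is refused whole. The fingers move at their own pace and stop on an object; the grip force is fixed at half the most. Time passes only in rows, so rows that repeat a pose let the fingers close. It gives the time, the measured TCP pose, the force, the opening and the grip force at its end, in the units of the state.
- arm.read_state(): the state, without advancing time (a new reading comes with each control period).
- arm.get_image(name): name is "side" or "top" or "wrist"; returns the picture (384x512x3 uint8, blue, green, red); there is no depth.
- arm.camera_params(name): a dict with "fov_y" (degrees; the focal length in pixels is half the picture's height over the tangent of half this angle, whatever the lens; pixels are square), "cx", "cy" (the principal point, pixels), "rvec" (rotation vector, rad) and "tvec" (3), from world to camera coordinates, as OpenCV has them; the wrist camera has in their place "tool_from_camera" (4x4, takes a point from camera to tool coordinates, whose origin is the TCP and whose axes are the flange's). Camera axes: x right, y down, z forward; pixel columns grow to the right and rows downward; lengths in mm; the calibration is good to about 2 mm. A picture is of the moment at which its call begins: read the wrist's pose just before it. camera_params takes no time and is no camera call.
- arm.job_done(): hands the job in; it is judged then, once.
The state is a dict: "clock": time; "joints": joint angles; "joint_vel": joint speeds; "joint_efforts": joint torques, N m; "position": TCP position; "ee_rot": TCP orientation; "contact_force": force on the tool from outside, world axes, zero at the start; "wrist_torque": the same for the moment, N m; "gripper_width": finger opening in mm; "grasp_force": force on a finger pad.
Only numpy, scipy, OpenCV 4.12 (cv2) and the standard library are available. Lean on these libraries where they do the work, as an engineer would, in place of code of your own. Each camera call takes 0.05 s, during which the arm holds its last target. There are 200 camera calls.

## Working session

There is one attempt and no reset: what is moved stays moved. The work goes in short steps, Python scripts to look and compute and a tool call to move; the robot and the scene stay as the last step left them, time stands still between calls to the robot, and variables do not carry over. Pictures are saved under pics/ and viewed, at most 10 in all, crops included, and the job is handed in when it is done.

Besides the shell and the picture viewer there is one more tool, called after "Call:" by a JSON object that holds its "api" and its "payload", one argument or row to a line. drive_tool: Moves the arm, as the interface text tells. Its arguments: {"type":"object","properties":{"targets":{"type":"array","items":{"type":"array","items":{"type":"number"}}}},"required":["targets"]}

```bash
mkdir -p pics
cat > h.py <<'E'
import numpy as np,cv2
from scipy.spatial.transform import Rotation as R
from bench import arm
def cam(n,st=None):
    p=arm.camera_params(n);f=192/np.tan(np.radians(p['fov_y'])/2)
    K=np.array([[f,0,p['cx']],[0,f,p['cy']],[0,0,1.]])
    if 'rvec' in p:
        Rm=R.from_rotvec(np.ravel(p['rvec'])).as_matrix();t=np.ravel(p['tvec'])
    else:
        st=st or arm.read_state();T=np.eye(4);T[:3,:3]=R.from_quat(st['ee_rot']).as_matrix();T[:3,3]=st['position']
        W=np.linalg.inv(T@np.array(p['tool_from_camera']));Rm=W[:3,:3];t=W[:3,3]
    return K,Rm,t
def px2w(c,px,z):
    K,Rm,t=c;px=np.atleast_2d(px).astype(float)
    d=(np.linalg.inv(K)@np.c_[px,np.ones(len(px))].T).T@Rm;o=-Rm.T@t
    return o+d*((z-o[2])/d[:,2])[:,None]
def w2px(c,P):
    K,Rm,t=c;q=(K@(Rm@np.atleast_2d(P).T+t[:,None])).T
    return q[:,:2]/q[:,2:]
def tool(P,st=None):
    st=st or arm.read_state()
    return R.from_quat(st['ee_rot']).inv().apply(np.atleast_2d(P)-np.array(st['position']))
E
python3 - <<'E'
from h import *
st=arm.read_state();print(st)
for n in('side','top','wrist'):
    p=arm.camera_params(n);print(n,p)
    im=arm.get_image(n);cv2.imwrite(f'pics/{n}0.png',im)
cv2.imwrite('pics/top0b.png',cv2.resize(cv2.imread('pics/top0.png'),(800,600),interpolation=cv2.INTER_CUBIC))
E
```

```text
{'clock': 0.0, 'joints': array([ 1.53756697e+00,  3.85573373e-01,  6.58298661e-03, -5.34143774e-04,
       -1.19402265e+00, -2.58595884e-01]), 'joint_vel': array([ 0.000663  , -0.00062057, -0.00016648,  0.00077501, -0.00050597,
        0.00087971]), 'joint_efforts': array([-9.31188515e-04, -3.92287660e+01,  1.88402027e+01,  4.18634310e+00,
       -4.62703363e-03, -4.24563083e-06]), 'position': array([179.61854355, 597.99314173, 230.18947658]), 'ee_rot': array([ 9.89358657e-01, -1.45492807e-01, -1.22026444e-04,  1.12923632e-03]), 'contact_force': array([ 0.8039193 , -0.76123441, -0.49275543]), 'wrist_torque': array([-0.00075609, -0.02690385,  0.03401245]), 'grasp_force': 0.0, 'gripper_width': 85.4225698163274}
side {'fov_y': 57.903345826376636, 'cx': 259.4078366863919, 'cy': 183.44559656777102, 'rvec': array([ 1.00516417, -2.4038594 ,  1.05106365]), 'tvec': array([378.14011006, 279.0521219 , 593.51065604])}
top {'fov_y': 45.203174887944016, 'cx': 262.5049835746138, 'cy': 193.9940118441473, 'rvec': array([ 2.14427942, -2.17974964,  0.11161862]), 'tvec': array([1.05254907e+00, 5.32354328e+02, 1.05803071e+03])}
wrist {'fov_y': 63.39152282575582, 'cx': 260.9363992631929, 'cy': 190.56690903806083, 'tool_from_camera': array([[-4.67261088e-04, -9.48529898e-01, -3.16687250e-01,
         8.20615653e+01],
       [ 9.99999065e-01, -3.62674562e-05, -1.36683711e-03,
         5.40735516e-01],
       [ 1.28500042e-03, -3.16687593e-01,  9.48529028e-01,
        -1.43338323e+02],
       [ 0.00000000e+00,  0.00000000e+00,  0.00000000e+00,
         1.00000000e+00]])}
```

View pics/top0b.png

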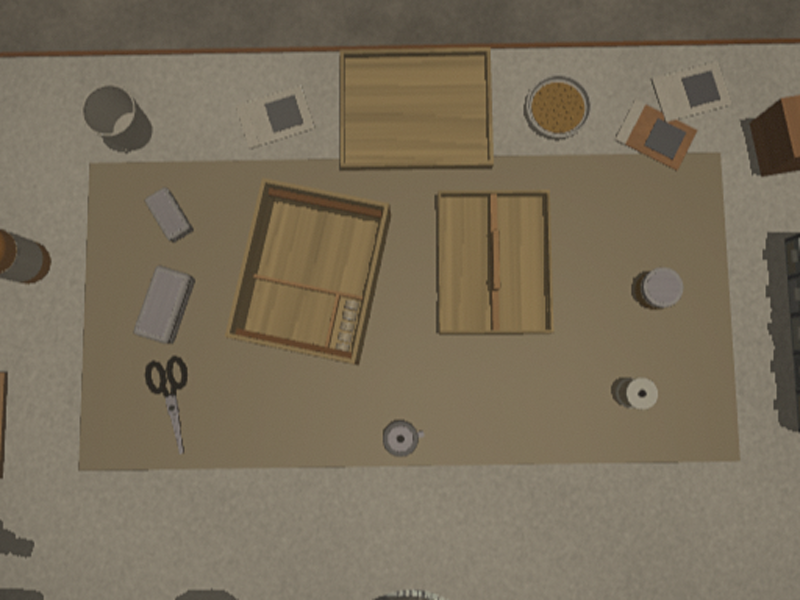

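View pics/side0.png

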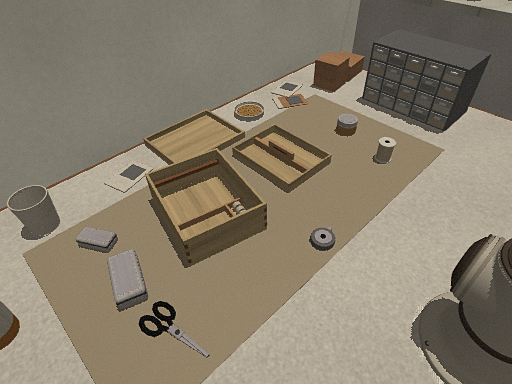

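Candidates (in the 800x600 top view):
- **Jar:** the lidded jar at (660,288). The bead bowl (557,107), spool (640,393) and tape measure (400,437) are not it.
- **Tin:** the large one at (165,304) rather than the small one at (168,214), with sizes still to check.
- **Tray:** the one with the handle at (493,262), not the plain tray at (416,108).
- **Scissors:** (170,400).

I'll check these with enlarged crops.

Run:
```python
import cv2,numpy as np
t=cv2.imread('pics/top0.png')
def up(a,s): return cv2.convertScaleAbs(cv2.resize(a,None,fx=s,fy=s,interpolation=cv2.INTER_CUBIC),alpha=1.5)
cv2.imwrite('pics/c1.png',up(t[110:240,140:360],3.6))
L=up(t[115:295,80:130],3.3);Rr=up(t[160:270,385:445],5)
c=np.zeros((600,800,3),np.uint8);c[:594,:165]=L;
c[:550,200:500]=Rr
c[:,:]=c
cv2.imwrite('pics/c2.png',c)
```

```text
(no output)
```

View pics/c1.png

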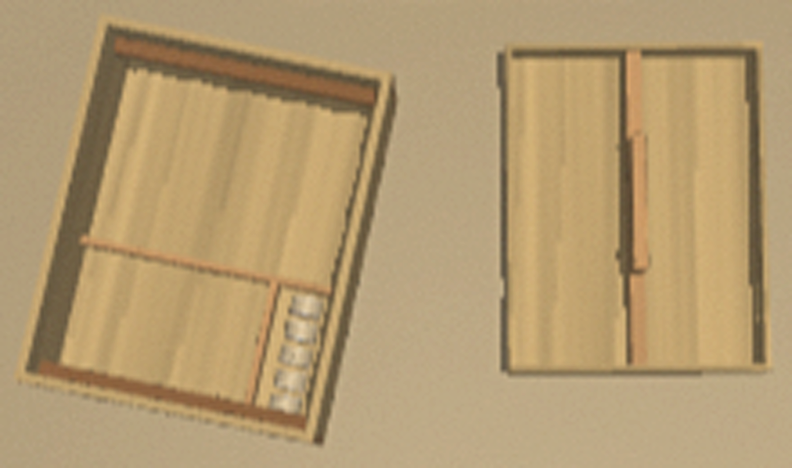

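View pics/c2.png

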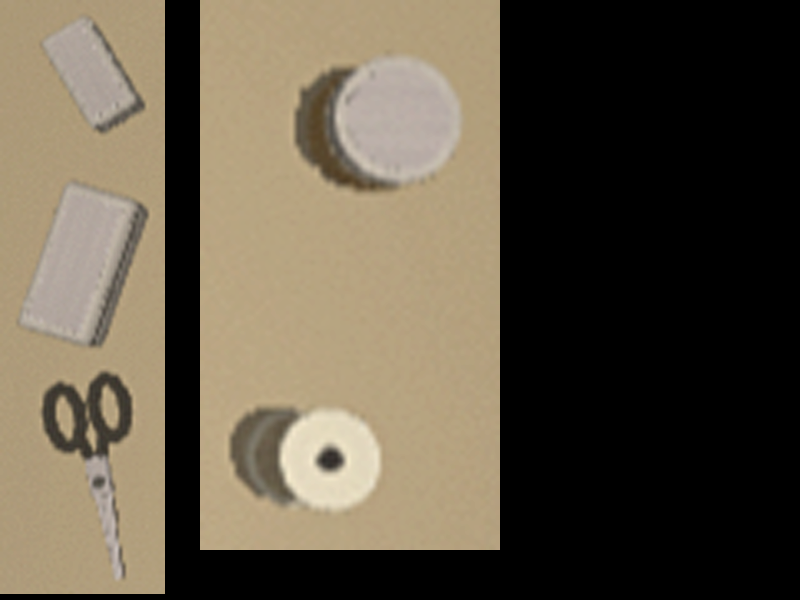

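Run:
```python
from h import *
from scipy.optimize import least_squares
c=cam('top')
A=lambda p,s,o:np.array(p)/s+np.array(o)
box=A([(105,17),(393,76),(314,440),(19,378)],3.6,(140,110))
tray=A([(505,45),(761,44),(771,371),(508,372)],3.6,(140,110))
tin=A([(70,183),(140,204),(96,342),(20,323)],3.3,(80,115))
def fit(px,L,W,z):
    m=np.array([[L,W],[L,-W],[-L,-W],[-L,W]])/2
    f=lambda v:(w2px(c,np.c_[m@np.array([[np.cos(v[2]),np.sin(v[2])],[-np.sin(v[2]),np.cos(v[2])]])+v[:2],[z]*4])-px).ravel()
    w=px2w(c,px,z).mean(0);r=min((least_squares(f,[w[0],w[1],a]) for a in(-.5,0,.5)),key=lambda r:r.cost)
    e=px2w(c,px,z);print(r.x,np.degrees(r.x[2]),'cost',r.cost,'sides',np.linalg.norm(np.roll(e,-1,0)-e,axis=1))
fit(box,238,190,84);fit(tray,219,171,30);fit(tin,110,56,38)
print('jar',px2w(c,A((397,119),5,(385,160)),44),'spool',px2w(c,A((331,459),5,(385,160)),58))
s=px2w(c,A([(121,578),(65,415),(110,407),(98,480)],3.3,(80,115)),5);print(s)
d=s[0]-(s[1]+s[2])/2;print(np.linalg.norm(d),np.degrees(np.arctan2(d[1],d[0])),'origin',s[0]-77*d/np.linalg.norm(d))
print(R.from_quat(arm.read_state()['ee_rot']).as_matrix())
```

```text
[ 5.77180848e+02  1.37044819e+02 -2.22960009e-01] -12.774667502131297 cost 2.2986105435280657 sides [186.91711176 233.99828433 187.17840131 234.28793318]
[ 5.93715155e+02 -1.37070208e+02 -1.07770055e-02] -0.6174769294991433 cost 0.1841378578754128 sides [170.12699686 217.69205857 171.01074361 217.90513194]
[ 5.36205923e+02  3.62005181e+02 -3.00210977e-01] -17.20082197292736 cost 4.45704106380534 sides [ 52.85240386 102.26228359  56.01448202 105.01100233]
jar [[ 546.60805263 -477.11685189   44.        ]] spool [[ 390.76282637 -431.48847064   58.        ]]
[[312.35095394 340.43604273   5.        ]
 [429.09656319 383.23204568   5.        ]
 [434.33966002 350.6874435    5.        ]
 [382.08761843 358.33829729   5.        ]]
122.27847353692685 -167.47225951098622 origin [387.51766869 357.13828789   5.        ]
[[ 9.57692614e-01 -2.87792825e-01 -3.83945924e-04]
 [-2.87793071e-01 -9.57691364e-01 -1.54890138e-03]
 [ 7.80610088e-05  1.59386839e-03 -9.99998727e-01]]
```

Call:
{"api": "drive_tool", "payload": {
  "targets": [
    [-1,409,123,60,0.5],
    [-1,409,123,60,0.5],
    [-1,409,123,60,0.5],
    [-1,409,123,60,0.5],
    [-1,409,123,60,0.5],
    [-1,409,123,60,0.5],
    [-1,409,123,60,0.5],
    [-1,409,123,60,0.5],
    [-1,409,123,60,0.5],
    [-1,409,123,60,0.5],
    [-1,409,123,60,0.5],
    [-1,409,123,60,0.5]
  ]
}}

```text
clock: 1.35
position: [535.5, 363.6, 171.3]
ee_rot: [0.989, -0.149, -0.0, -0.0]
contact_force: [-0.6, -0.6, -0.1]
gripper_width: 85.4
grasp_force: 0.0
```

Run:
```python
from h import *
st=arm.read_state();im=arm.get_image('wrist')
print(st['position'],st['contact_force'])
for q in ([536.2,362,38],[577.2,137,84]): print(w2px(cam('wrist',st),q)*1.5625)
cv2.imwrite('pics/w1.png',cv2.convertScaleAbs(cv2.resize(im,(800,600),interpolation=cv2.INTER_CUBIC),alpha=1.4))
```

```text
[535.4536769  363.62942116 171.34456726] [-0.58913661 -0.64271503 -0.07081725]
[[409.72386859 279.31357625]]
[[878.01450285  75.1818523 ]]
```

View pics/w1.png

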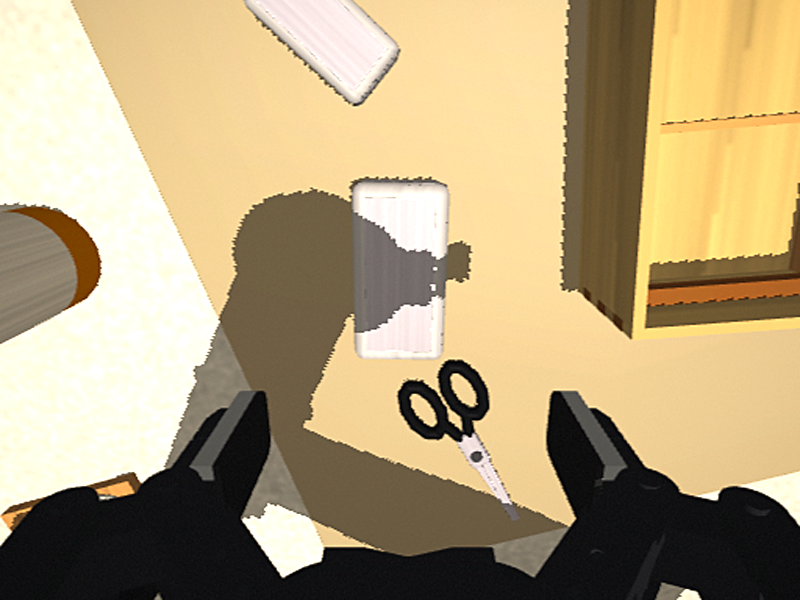

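The tin top spans (355,182) to (444,357) here and lies straight along the tool, with the scissors just below it. The box's near-left rim corner is at (633,338).

Run:
```python
from h import *
st=arm.read_state();c=cam('wrist',st)
P=px2w(c,np.array([(355,182),(447,182),(443,357),(355,357)])/1.5625,38);print(P,P.mean(0))
print('tool',tool(P,st).mean(0),'size',tool(P,st).ptp(0) if hasattr(P,'ptp') else np.ptp(tool(P,st),0))
print(px2w(c,np.array([(633,338)])/1.5625,84))
a=-.223;M=np.array([[np.cos(a),-np.sin(a)],[np.sin(a),np.cos(a)]]);print(M@[-119,95]+[577.2,137])
s=px2w(c,np.array([(477,457),(515,518),(425,411),(464,391)])/1.5625,5);print(s)
```

```text
[[598.86879161 374.91076789  38.        ]
 [583.76648347 325.97861355  38.        ]
 [481.42515565 357.33360304  38.        ]
 [497.65026039 410.01744768  38.        ]] [540.42767278 367.06010804  38.        ]
tool [  4.01897377  -4.45896028 133.55874518] size [1.07068941e+02 5.51256838e+01 1.68236904e-02]
[[484.92417392 257.90128559  84.        ]]
[482.15648524 255.96524829]
[[378.29133469 357.62032222   5.        ]
 [314.0329864  343.26538804   5.        ]
 [427.9027976  383.85235751   5.        ]
 [435.41208946 352.40634533   5.        ]]
```

Call:
{"api": "drive_tool", "payload": {
  "targets": [
    [-1,3,-4,50,0],
    [-1,3,-4,100,0],
    [-1,3,-4,140,0],
    [-1,3,-4,160,0],
    [-1,3,-4,167,0],
    [-1,3,-4,167,0],
    [1,3,-4,167,0],
    [1,3,-4,167,0],
    [1,3,-4,167,0],
    [1,3,-4,167,0],
    [1,3,-4,167,0]
  ]
}}

```text
clock: 2.5
position: [541.2, 367.4, 6.8]
ee_rot: [0.989, -0.149, 0.001, -0.002]
contact_force: [-1.7, 1.4, 5.8]
gripper_width: 55.1
grasp_force: 65.3
```

Call:
{"api": "drive_tool", "payload": {
  "targets": [
    [1,0,0,-40,0],
    [1,0,0,-90,0],
    [1,0,0,-140,0],
    [1,15,21,-145,8],
    [1,30,42,-145,16],
    [1,50,68,-145,24],
    [1,66,90,-145,32],
    [1,82,113,-145,40],
    [1,98,136,-145,48],
    [1,114,158,-145,56],
    [1,130,181,-145,64],
    [1,146,204,-145,72]
  ]
}}

```text
clock: 3.7
position: [618.9, 126.6, 149.1]
ee_rot: [0.71, -0.704, -0.0, 0.0]
contact_force: [-0.3, 0.6, -2.0]
gripper_width: 55.0
grasp_force: 64.4
```

Call:
{"api": "drive_tool", "payload": {
  "targets": [
    [1,0,0,0,7],
    [1,0,0,0,13.6],
    [1,0,0,0,13.6],
    [1,0,0,0,13.6]
  ]
}}

```text
clock: 4.1
position: [618.8, 127.8, 149.1]
ee_rot: [-0.625, 0.781, 0.0, -0.0]
contact_force: [1.1, -0.0, -2.0]
gripper_width: 55.0
grasp_force: 64.5
```

```bash
cat >> h.py <<'E'
def rep(bx=(578.5,138.3,-12.77)):
    st=arm.read_state();p=st['position'];X=R.from_quat(st['ee_rot']).as_matrix()[:,0]
    a=np.radians(bx[2]);b=np.array([[np.cos(a),np.sin(a)],[-np.sin(a),np.cos(a)]])@(np.array(p[:2])-bx[:2])
    print('t',st['clock'],'pos',np.round(p,1),'head',round(np.degrees(np.arctan2(X[1],X[0])),2),'inbox',b.round(1),'w',round(st['gripper_width'],1),'F',np.round(st['contact_force'],1),'g',round(st['grasp_force'],1))
    return st
E
python3 -c "
from h import *
st=rep();im=arm.get_image('top');cv2.imwrite('pics/t1.png',cv2.convertScaleAbs(cv2.resize(im[100:250,130:380],(800,480),interpolation=cv2.INTER_CUBIC),alpha=1.4))
im=arm.get_image('wrist');cv2.imwrite('pics/w2.png',cv2.convertScaleAbs(cv2.resize(im,(800,600),interpolation=cv2.INTER_CUBIC),alpha=1.4))"
```

```text
t 4.1 pos [618.8 127.8 149.1] head -102.7 inbox [41.7 -1.3] w 55.0 F [ 1.1 -0.  -2. ] g 64.5
```

View pics/w2.png

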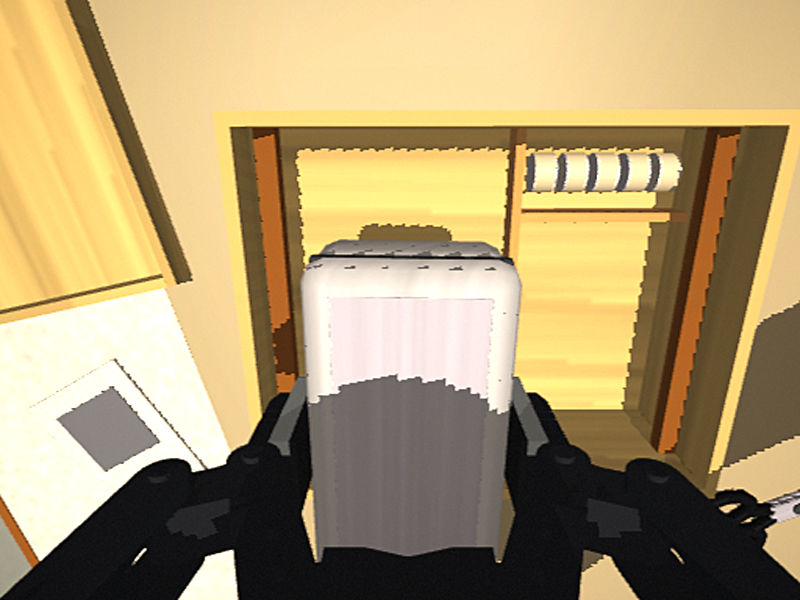

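The tin is held over the big compartment. The far rim's outer corners are at (218,112) and about (799,111), with the inner ones at (232,127) and (790,126).

Run:
```python
from h import *
st=rep();c=cam('wrist',st)
px=np.array([(218,112),(799,111),(232,127),(790,126)])/1.5625
P=px2w(c,px,84);print(P)
for i,j,L,W in((0,1,119,-95),(2,3,113,-89)):
    d=P[i]-P[j];a=np.arctan2(d[1],d[0]);m=(P[i]+P[j])/2
    print(np.linalg.norm(d),np.degrees(a),m[:2]-W*np.array([-np.sin(a),np.cos(a)]))
```

```text
t 4.2 pos [619.  128.1 149.3] head -102.71 inbox [41.7 -1. ] w 55.3 F [ 0.1  0.5 -1.9] g 64.5
[[673.83523711  22.65346829  84.        ]
 [446.39017852  73.69878783  84.        ]
 [670.24430536  29.28981958  84.        ]
 [449.77710905  78.7495322   84.        ]]
233.10272268674572 -12.649252818071682 [580.9160056  140.87037168]
225.94700223801635 -12.644410529961021 [579.49277326 140.86119305]
```

Call:
{"api": "drive_tool", "payload": {
  "targets": [
    [1,-1,-3,40,0],
    [1,-1,-3,85,0],
    [1,-1,-3,115,0],
    [1,-1,-3,128,0],
    [1,-1,-3,133,0],
    [1,-1,-3,136,0],
    [1,-1,-3,136,0]
  ]
}}

```text
clock: 4.9
position: [623.4, 128.8, 14.7]
ee_rot: [-0.624, 0.781, -0.0, 0.001]
contact_force: [0.8, 0.0, -0.8]
gripper_width: 55.0
grasp_force: 64.6
```

Call:
{"api": "drive_tool", "payload": {
  "targets": [
    [1,0,0,1.5,0],
    [1,0,0,2.5,0],
    [1,0,0,2.5,0],
    [-0.6,0,0,2,0],
    [-0.6,0,0,2,0],
    [-0.6,0,0,1,0],
    [-0.6,0,0,0,0]
  ]
}}

```text
clock: 5.6
position: [622.3, 128.1, 13.2]
ee_rot: [-0.624, 0.782, 0.0, -0.0]
contact_force: [0.3, 0.2, 0.4]
gripper_width: 68.5
grasp_force: 0.0
```

Call:
{"api": "drive_tool", "payload": {
  "targets": [
    [-0.6,0,0,-30,0],
    [-0.6,0,0,-80,0],
    [-0.6,0,0,-130,0],
    [-1,20,-2,-160,-8],
    [-1,60,-6,-165,-16],
    [-1,109,-11,-165,-24],
    [-1,158,-16,-165,-32],
    [-1,207,-21,-165,-40],
    [-1,256,-26,-165,-48],
    [-1,305,-31,-165,-56],
    [-1,354,-36,-165,-64],
    [-1,403,-41,-165,-72]
  ]
}}

```text
clock: 6.8
position: [572.8, -272.7, 178.4]
ee_rot: [0.964, -0.265, 0.0, -0.0]
contact_force: [0.2, 0.3, -0.2]
gripper_width: 85.1
grasp_force: 0.0
```

```bash
python3 -c "
from h import *
st=rep();print(tool([548,-475.5,44],st))"
```

```text
t 6.8 pos [ 572.8 -272.7  178.4] head -30.73 inbox [  85.3 -402.1] w 85.1 F [ 0.2  0.3 -0.2] g 0.0
[[ 82.33307554 187.01212653 134.39085618]]
```

Call:
{"api": "drive_tool", "payload": {
  "targets": [
    [-1,20,45,0,-8],
    [-1,40,91,0,-18],
    [-1,60,136,0,-18],
    [-1,82,187,0,-18],
    [-1,82,187,0,-18],
    [-1,82,187,0,-18]
  ]
}}

```text
clock: 7.4
position: [546.0, -474.9, 177.1]
ee_rot: [0.993, -0.115, -0.001, -0.0]
contact_force: [-0.6, 0.2, 0.4]
gripper_width: 85.3
grasp_force: 0.0
```

Run:
```python
from h import *
st=rep((579.5,139.5,-12.65));im=arm.get_image('wrist');c=cam('wrist',st)
t=arm.get_image('top')
a=cv2.resize(im,None,fx=1.25,fy=1.25);b=cv2.resize(t[100:250,130:290],None,fx=3.2,fy=3.2,interpolation=cv2.INTER_CUBIC)
# jar lid circle by Hough
g=cv2.medianBlur(cv2.cvtColor(im,cv2.COLOR_BGR2GRAY),5)
H=cv2.HoughCircles(g,cv2.HOUGH_GRADIENT,1,80,param1=80,param2=20,minRadius=35,maxRadius=65)
print(H, w2px(c,[548,-475.5,44]))
if H is not None: print(px2w(c,H[0][:,:2],44))
cv2.imwrite('pics/w3.png',cv2.convertScaleAbs(a,alpha=1.3))
cv2.imwrite('pics/t3.png',cv2.convertScaleAbs(b,alpha=1.3))
```

```text
t 7.4 pos [ 546.  -474.9  177.1] head -13.25 inbox [ 101.8 -606.8] w 85.3 F [-0.6  0.2  0.4] g 0.0
[[[169.5 187.5  35.7]
  [440.5 100.5  51.1]
  [173.5 305.5  37.7]]] [[260.9783675  177.68626901]]
[[ 558.31292701 -390.06738242   44.        ]
 [ 579.57992433 -640.39082897   44.        ]
 [ 430.91916586 -351.63634514   44.        ]]
```

View pics/w3.png

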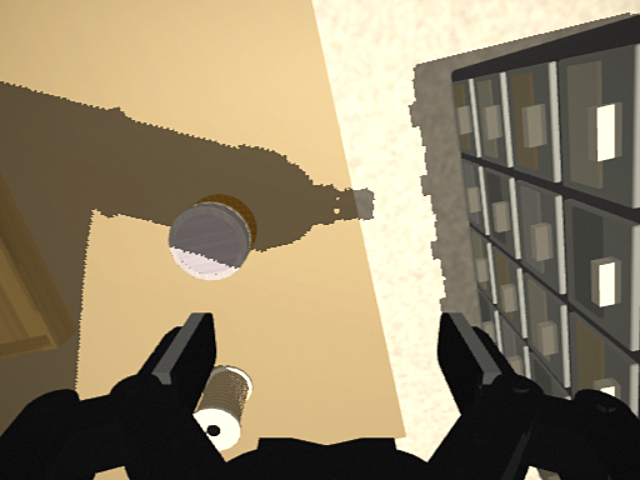

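The lid is centred at (209,240), about 85 mm off to the left. I had forgotten the crop's 200 px offset when converting the jar and spool pixels. Recomputing.

Run:
```python
from h import *
st=arm.read_state();c=cam('wrist',st);t=cam('top')
P=px2w(c,np.array([(209.5,240.5)])/1.25,44);print(P,tool(P,st))
print('spool',px2w(c,np.array([(214,431)])/1.25,58),px2w(t,[(411.2,251.8)],58))
print('top',px2w(t,[(424.4,183.8)],44))
```

```text
[[ 554.79360937 -384.04182333   44.        ]] [[-12.38205149 -87.81724396 134.05607289]]
spool [[ 393.25787576 -338.18853298   58.        ]] [[ 392.19456522 -341.44409491   58.        ]]
top [[ 548.18062975 -384.44021681   44.        ]]
```

Call:
{"api": "drive_tool", "payload": {
  "targets": [
    [-1,-7,-44,0,0],
    [-1,-14,-88,0,0],
    [-1,-14,-88,30,0],
    [-1,-14,-88,80,0],
    [-1,-14,-88,125,0],
    [-1,-14,-88,155,0],
    [-1,-14,-88,168,0],
    [-1,-14,-88,168,0],
    [1,-14,-88,168,0],
    [1,-14,-88,168,0],
    [1,-14,-88,168,0],
    [1,-14,-88,168,0]
  ]
}}

```text
clock: 8.7
position: [555.3, -385.1, 13.4]
ee_rot: [0.994, -0.113, 0.003, 0.001]
contact_force: [0.5, 1.9, 6.5]
gripper_width: 58.5
grasp_force: 65.1
```

Call:
{"api": "drive_tool", "payload": {
  "targets": [
    [1,0,0,-40,0],
    [1,0,0,-90,0],
    [1,-5,-18,-130,0],
    [1,-18,-62,-150,0],
    [1,-31,-108,-150,0],
    [1,-44,-155,-150,0],
    [1,-58,-202,-150,0],
    [1,-72,-249,-150,0],
    [1,-85,-296,-150,0],
    [1,-99,-343,-150,0],
    [1,-112,-390,-150,0],
    [1,-126,-437,-150,0]
  ]
}}

```text
clock: 9.9
position: [528.9, 71.6, 161.1]
ee_rot: [0.993, -0.114, 0.001, -0.0]
contact_force: [1.4, -0.3, -0.4]
gripper_width: 58.3
grasp_force: 64.7
```

Call:
{"api": "drive_tool", "payload": {
  "targets": [
    [1,-14,-48,0,0],
    [1,-26,-88,0,-0.5],
    [1,-31,-104,0,-0.5],
    [1,-31,-104,0,-0.5],
    [1,-31,-104,0,-0.5]
  ]
}}

```text
clock: 10.4
position: [522.4, 177.6, 160.4]
ee_rot: [0.994, -0.11, -0.0, 0.0]
contact_force: [-0.1, -0.1, -1.3]
gripper_width: 58.4
grasp_force: 64.7
```

Run:
```python
from h import *
st=rep((579.5,139.5,-12.65));im=arm.get_image('wrist')
cv2.imwrite('pics/w4.png',cv2.convertScaleAbs(cv2.resize(im,(800,600),interpolation=cv2.INTER_CUBIC),alpha=1.3))
```

```text
t 10.4 pos [522.4 177.6 160.4] head -12.57 inbox [-64.   24.7] w 58.4 F [-0.1 -0.1 -1.3] g 64.7
```

View pics/w4.png

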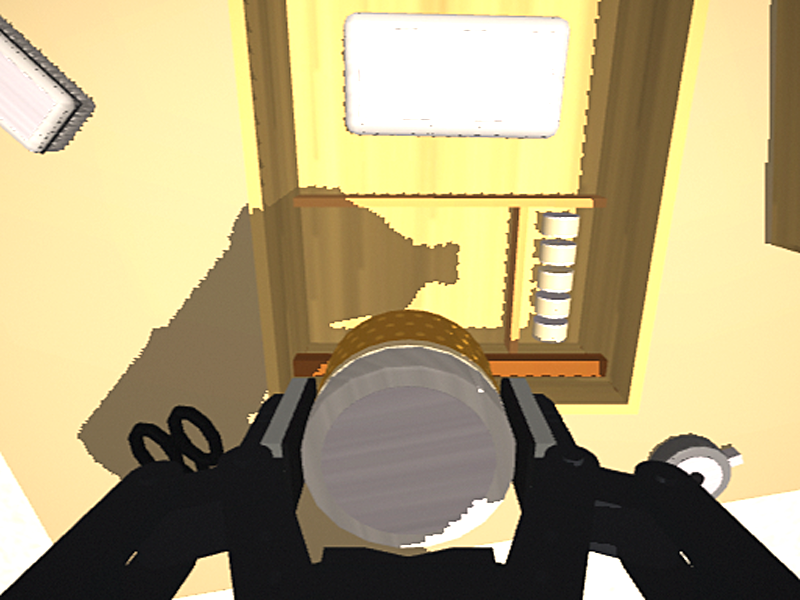

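The jar is gripped over its compartment, and the tin lies flat in the big one at (455,75). The lid centre is at (409,450), the near-right rim corner at (636,410), and the partition line at row 202.

Run:
```python
from h import *
st=arm.read_state();c=cam('wrist',st);s=1.5625
a=np.radians(-12.65);M=np.array([[np.cos(a),np.sin(a)],[-np.sin(a),np.cos(a)]])
B=lambda px,z:print(M@(px2w(c,np.array([px])/s,z)[0][:2]-[579.5,139.5]),px,z)
B((636,410),84);B((628,403),84);B((300,202),24);B((604,202),24);B((451,75),44)
z=160.4-13.4+44+2
print('lid',z);B((409,450),z)
P=px2w(c,np.array([(409,450)])/s,z);print(tool(P,st))
```

```text
[-116.27305656  -94.01975839] (636, 410) 84
[-112.16651077  -89.30072548] (628, 403) 84
[-17.74667701  85.26642412] (300, 202) 24
[-17.74110396 -87.82136404] (604, 202) 24
[46.2171073   2.73776738] (451, 75) 44
lid 193.0
[-61.8249131   23.41200506] (409, 450) 193.0
[[  2.00830513   0.74578151 -32.6292632 ]]
```

Call:
{"api": "drive_tool", "payload": {
  "targets": [
    [1,0,0,40,0],
    [1,0,0,85,0],
    [1,0,0,115,0],
    [1,0,0,130,0],
    [1,0,0,135,0],
    [1,0,0,138,0],
    [1,0,0,140,0],
    [1,0,0,141,0],
    [1,0,0,141,0]
  ]
}}

```text
clock: 11.35
position: [523.1, 178.3, 20.1]
ee_rot: [0.994, -0.109, 0.001, -0.001]
contact_force: [-0.6, 0.1, -0.8]
gripper_width: 58.6
grasp_force: 64.7
```

Call:
{"api": "drive_tool", "payload": {
  "targets": [
    [1,0,0,1.5,0],
    [1,0,0,2,0],
    [1,0,0,2,0],
    [-0.8,0,0,1.5,0],
    [-0.8,0,0,1,0],
    [-0.8,0,0,0,0],
    [-0.8,0,0,-30,0],
    [-0.8,0,0,-80,0],
    [-0.8,0,0,-130,0],
    [-0.8,0,0,-160,0]
  ]
}}

```text
clock: 12.35
position: [524.3, 178.9, 184.1]
ee_rot: [0.994, -0.109, 0.003, -0.002]
contact_force: [0.6, 0.9, 0.6]
gripper_width: 76.9
grasp_force: 0.0
```

```bash
python3 -c "
from h import *
st=rep((579.5,139.5,-12.65));print(tool([596,-135,46],st))"
```

```text
t 12.35 pos [524.3 178.9 184.1] head -12.52 inbox [-62.5  26.3] w 76.9 F [0.6 0.9 0.6] g 0.0
[[137.30934109 291.49626306 137.58169108]]
```

Call:
{"api": "drive_tool", "payload": {
  "targets": [
    [-0.8,21,44,0,-4],
    [-0.8,42,89,0,-8],
    [-0.8,63,134,0,-12],
    [-0.8,84,179,0,-12],
    [-0.8,105,224,0,-12],
    [-0.8,126,268,0,-12],
    [-0.8,137,291,0,-12],
    [-0.8,137,291,0,-12],
    [-0.8,137,291,0,-12]
  ]
}}

```text
clock: 13.25
position: [592.9, -136.1, 179.3]
ee_rot: [1.0, -0.006, -0.0, -0.0]
contact_force: [-0.4, -0.0, -1.2]
gripper_width: 77.0
grasp_force: 0.0
```

Run:
```python
from h import *
st=rep((579.5,139.5,-12.65));im=arm.get_image('wrist');t=arm.get_image('top')
c=cv2.resize(im,None,fx=1.17,fy=1.17)[:300];b=cv2.resize(t[110:240,140:360],None,fx=2.3,fy=2.3,interpolation=cv2.INTER_CUBIC)
o=np.zeros((600,600,3),np.uint8);o[:300,:c.shape[1]]=c;o[300:599,:506]=b[:299]
cv2.imwrite('pics/w5.png',cv2.convertScaleAbs(o,alpha=1.3))
```

```text
t 13.25 pos [ 592.9 -136.1  179.3] head -0.64 inbox [  73.5 -266. ] w 77.0 F [-0.4 -0.  -1.2] g 0.0
```

View pics/w5.png

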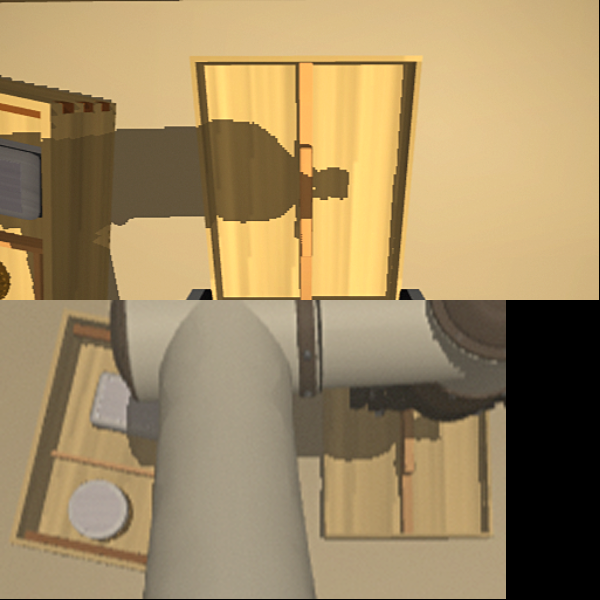

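The jar and tin are both in place in the top view. In the wrist view the tray's far rim corners are at (191,57) and (423,57), and the handle top runs from (306,146) to (306,256).

Run:
```python
from h import *
st=arm.read_state();c=cam('wrist',st)
H=px2w(c,np.array([(306,146),(306.5,256)])/1.17,46);print(H,tool(H,st))
P=px2w(c,np.array([(191,57),(423,57)])/1.17,30);print(P,tool(P,st));print(tool([[593.7,-137,46]],st))
```

```text
[[ 643.33890323 -136.17202704   46.        ]
 [ 553.73853552 -135.79615466   46.        ]] [[ 50.35950183   0.86576075 133.51054965]
 [-39.24063712   1.29246447 133.49648857]]
[[ 706.87520537  -51.99931922   30.        ]
 [ 705.2405551  -222.87252818   30.        ]] [[113.13681038 -83.8696865  149.53615237]
 [113.03276211  87.01130653 149.50426056]]
[[  0.73000679   2.13832197 133.50256793]]
```

The box rim needs a matching look. I'll hover the gripper over the box in the same relative pose, so the wrist camera's bias cancels between tray and box.

Call:
{"api": "drive_tool", "payload": {
  "targets": [
    [-0.8,-3,-46,-10,2],
    [-0.8,-6,-92,-20,4],
    [-0.8,-9,-138,-30,6],
    [-0.8,-12,-184,-40,8],
    [-0.8,-14,-230,-54,10],
    [-0.8,-16,-276,-54,12],
    [-0.8,-16,-276,-54,12],
    [-0.8,-16,-276,-54,12],
    [-0.8,-16,-276,-54,12]
  ]
}}

```text
clock: 14.25
position: [579.3, 140.5, 233.3]
ee_rot: [0.994, -0.109, -0.0, 0.0]
contact_force: [0.3, -0.4, -1.0]
gripper_width: 77.3
grasp_force: 0.0
```

Run:
```python
from h import *
st=rep((579.5,139.5,-12.65));im=arm.get_image('wrist')
np.save('st6.npy',np.r_[st['position'],st['ee_rot']])
cv2.imwrite('pics/w6.png',cv2.convertScaleAbs(cv2.resize(im,(800,600),interpolation=cv2.INTER_CUBIC),alpha=1.3))
```

```text
t 14.25 pos [579.3 140.5 233.3] head -12.51 inbox [-0.4  0.9] w 77.3 F [ 0.3 -0.4 -1. ] g 0.0
```

View pics/w6.png

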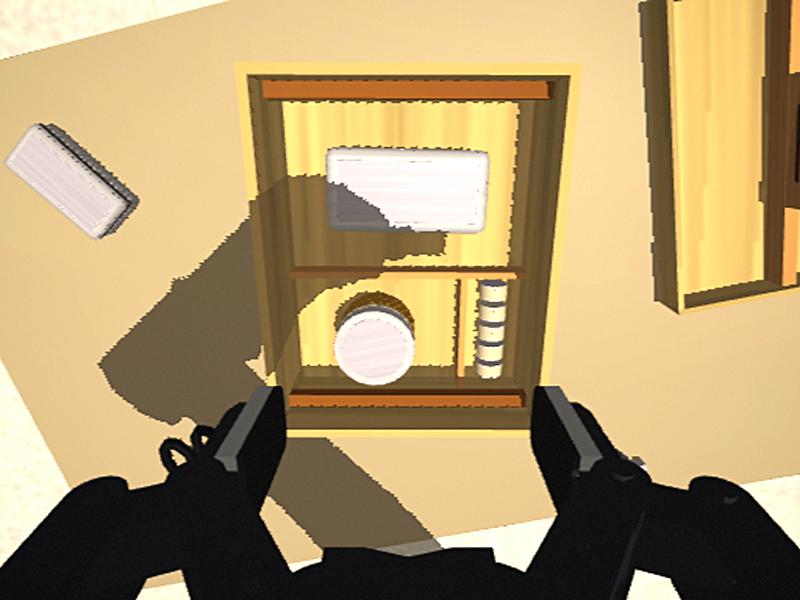

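Everything is well placed in this view: jar lid at (374,345), tin at (407,190). The far rim's outer corners are (235,63) and (582,65), inner (248,75) and (572,77). The near rim's outer and inner edges are at rows 437 and 430.

Run:
```python
from h import *
v=np.load('st6.npy');st=dict(position=v[:3],ee_rot=v[3:]);c=cam('wrist',st)
P=px2w(c,np.array([(235,63),(582,65),(248,75),(572,77),(408,437),(408,430)])/1.5625,84)
T=tool(P,st);print(T.round(1))
for i,L in((0,119),(2,113)):
    print('angle',np.degrees(np.arctan2(T[i,0]-T[i+1,0],-(T[i,1]-T[i+1,1]))),'centre from far',T[i:i+2,0].mean()-L,T[i:i+2,1].mean(),'mid far/near',(T[i:i+2,0].mean()+T[4+i//2,0])/2)
for n,p in(('tin',(408,190)),('jar',(374,345))):
    print(n,tool(px2w(c,np.array([p])/1.5625,44 if n=='tin' else 50),st))
```

```text
[[ 119.7  -94.2  149.2]
 [ 118.6   95.6  149.3]
 [ 113.7  -87.8  149.2]
 [ 112.6   90.8  149.3]
 [-118.8    0.3  149.3]
 [-113.1    0.3  149.3]]
angle 0.33326714996754836 centre from far 0.18297094545781079 0.6852760108650102 mid far/near 0.2114112989620054
angle 0.35579266754413147 centre from far 0.17640934416685639 1.5123484236912716 mid far/near 0.05901862221025311
tin [[ 47.34677643   0.33532153 189.29720272]]
jar [[-63.49604897 -24.60318281 183.32073791]]
```

Call:
{"api": "drive_tool", "payload": {
  "targets": [
    [-0.8,13,45,5,-4],
    [-0.8,26,90,10,-8],
    [-0.8,39,135,20,-12],
    [-0.8,52,180,35,-12],
    [-0.8,65,225,54,-12],
    [-0.8,77,267,54,-12],
    [-0.8,77,267,54,-12],
    [-0.8,77,267,54,-12],
    [-0.8,77,267,54,-12]
  ]
}}

```text
clock: 15.2
position: [596.7, -137.1, 179.5]
ee_rot: [1.0, -0.005, 0.0, -0.0]
contact_force: [-0.1, -0.5, 0.1]
gripper_width: 77.1
grasp_force: 0.0
```

Run:
```python
from h import *
st=rep((579.3,139.4,-12.75));im=arm.get_image('wrist');c=cam('wrist',st)
cv2.imwrite('pics/w7.png',im)
hsv=cv2.cvtColor(im,cv2.COLOR_BGR2HSV).astype(int);g=im.astype(int)
# predicted far corners
Rm=R.from_quat(st['ee_rot']);pred=w2px(c,Rm.apply([[109.5,-85.5,149.5],[109.5,85.5,149.5],[109.5,0,149.5],[0,-85.5,149.5],[0,85.5,149.5]])+st['position']);print(pred.round(1))
r=int(pred[2,1])
print('col 230',[tuple(g[k,215:235].mean(0).round().astype(int)) for k in range(r-12,r+10)],r-12)
for i in(3,4):
    x,y=pred[i].astype(int);print(x-10,y,[tuple(g[y-2:y+3,k].mean(0).round().astype(int)) for k in range(x-10,x+11)])
```

```text
t 15.2 pos [ 596.7 -137.1  179.5] head -0.6 inbox [  78.  -265.9] w 77.1 F [-0.1 -0.5  0.1] g 0.0
[[161.8  53.3]
 [359.4  53.2]
 [260.5  53.2]
 [173.1 175.3]
 [348.2 175.2]]
col 230 [(np.int64(107), np.int64(148), np.int64(171)), (np.int64(107), np.int64(148), np.int64(171)), (np.int64(107), np.int64(148), np.int64(171)), (np.int64(107), np.int64(148), np.int64(171)), (np.int64(107), np.int64(148), np.int64(171)), (np.int64(107), np.int64(148), np.int64(171)), (np.int64(107), np.int64(148), np.int64(171)), (np.int64(107), np.int64(148), np.int64(171)), (np.int64(107), np.int64(148), np.int64(172)), (np.int64(107), np.int64(148), np.int64(171)), (np.int64(109), np.int64(150), np.int64(171)), (np.int64(93), np.int64(145), np.int64(173)), (np.int64(77), np.int64(141), np.int64(175)), (np.int64(78), np.int64(141), np.int64(175)), (np.int64(79), np.int64(143), np.int64(177)), (np.int64(83), np.int64(150), np.int64(186)), (np.int64(55), np.int64(101), np.int64(127)), (np.int64(25), np.int64(46), np.int64(57)), (np.int64(23), np.int64(41), np.int64(52)), (np.int64(94), np.int64(169), np.int
[... 1310 characters left out ...]
 (np.int64(65), np.int64(117), np.int64(148)), (np.int64(85), np.int64(150), np.int64(187)), (np.int64(83), np.int64(147), np.int64(184)), (np.int64(80), np.int64(144), np.int64(181)), (np.int64(98), np.int64(150), np.int64(179)), (np.int64(109), np.int64(152), np.int64(174)), (np.int64(109), np.int64(152), np.int64(175)), (np.int64(109), np.int64(152), np.int64(175)), (np.int64(109), np.int64(152), np.int64(175)), (np.int64(109), np.int64(152), np.int64(176)), (np.int64(110), np.int64(152), np.int64(175)), (np.int64(110), np.int64(152), np.int64(176)), (np.int64(110), np.int64(152), np.int64(176)), (np.int64(109), np.int64(152), np.int64(176)), (np.int64(109), np.int64(152), np.int64(176))]
```

Call:
{"api": "drive_tool", "payload": {
  "targets": [
    [-0.8,1,0,45,0],
    [-0.8,1,0,90,0],
    [-0.8,1,0,130,0],
    [-0.8,1,0,155,0],
    [-0.8,1,0,165,0],
    [-0.8,1,0,165,0],
    [1,1,0,165,0],
    [1,1,0,165,0],
    [1,1,0,165,0],
    [1,1,0,165,0],
    [1,1,0,165,0],
    [1,1,0,165,0]
  ]
}}

```text
clock: 16.45
position: [598.4, -136.9, 15.3]
ee_rot: [1.0, -0.005, 0.001, 0.0]
contact_force: [-1.0, 1.5, 4.9]
gripper_width: 9.2
grasp_force: 59.6
```

Call:
{"api": "drive_tool", "payload": {
  "targets": [
    [1,1,0,0,0],
    [1,1,0,0,0],
    [1,1,0,0,0]
  ]
}}

```text
clock: 16.75
position: [598.5, -136.9, 15.3]
ee_rot: [1.0, -0.005, -0.0, 0.0]
contact_force: [-3.7, 1.6, 6.8]
gripper_width: 9.1
grasp_force: 60.1
```

```bash
python3 -c "
from h import *
rep((579.3,139.4,-12.75))"
```

```text
t 16.75 pos [ 598.5 -136.9   15.3] head -0.56 inbox [  79.7 -265.3] w 9.1 F [-3.7  1.6  6.8] g 60.1
```

Call:
{"api": "drive_tool", "payload": {
  "targets": [
    [1,0,0,-15,0],
    [1,0,0,-45,0],
    [1,0,0,-85,0],
    [1,-1,-15,-115,0],
    [1,-4,-45,-130,1],
    [1,-7,-85,-130,3],
    [1,-10,-125,-130,5],
    [1,-13,-165,-130,7],
    [1,-16,-205,-130,9],
    [1,-19,-240,-130,11],
    [1,-21,-265,-130,12.2],
    [1,-21,-276,-130,12.2]
  ]
}}

```text
clock: 17.95
position: [579.6, 141.2, 143.1]
ee_rot: [0.994, -0.11, -0.001, 0.0]
contact_force: [-0.1, 1.2, -3.3]
gripper_width: 9.5
grasp_force: 58.7
```

Call:
{"api": "drive_tool", "payload": {
  "targets": [
    [1,0,0,0,0],
    [1,0,0,0,0],
    [1,0,0,0,0]
  ]
}}

```text
clock: 18.25
position: [580.5, 137.9, 143.9]
ee_rot: [0.994, -0.112, -0.0, 0.0]
contact_force: [0.3, -0.4, -2.8]
gripper_width: 8.9
grasp_force: 58.6
```

Run:
```python
from h import *
st=rep((579.3,139.4,-12.75));im=arm.get_image('wrist');c=cam('wrist',st);cv2.imwrite('pics/w8.png',im);print(st['wrist_torque'])
print(tool([580.2,139.2,100],st))
g=im.astype(int);Rm=R.from_quat(st['ee_rot'])
pr=w2px(c,Rm.apply([[108.6,0,-14.7],[108.6,-85.5,-14.7],[108.6,85.5,-14.7]])+st['position']);print(pr)
r=int(pr[0,1]);print(r-20,g[max(0,r-20):r+20,200:230,0].mean(1).round().astype(int))
```

```text
t 18.25 pos [580.5 137.9 143.9] head -12.85 inbox [ 1.5 -1.2] w 8.9 F [ 0.3 -0.4 -2.8] g 58.6
[-0.04423452 -0.02837122 -0.00185083]
[[-0.50781512 -1.23113467 43.92421948]]
[[259.77205237  10.10814634]
 [ 26.01160368  10.30050626]
 [494.00617163   9.91539664]]
-10 [114 114 114 114 114 114 114 115 118  94  84  86  86  86  86  86  86  86
  87  87  90  78  30  31  32  32  34  34  36  34]
```

Call:
{"api": "drive_tool", "payload": {
  "targets": [
    [1,-0.9,-1.2,15,-0.1],
    [1,-0.9,-1.2,30,-0.1],
    [1,-0.9,-1.2,36,-0.1],
    [1,-0.9,-1.2,36,-0.1],
    [1,-0.9,-1.2,36,-0.1]
  ]
}}

```text
clock: 18.8
position: [580.6, 140.3, 108.9]
ee_rot: [0.994, -0.11, 0.0, -0.0]
contact_force: [-0.2, 0.0, -2.3]
gripper_width: 8.9
grasp_force: 58.7
```

Run:
```python
from h import *
st=rep((579.3,139.4,-12.75));im=arm.get_image('wrist');arm.get_image('side')
for k in range(2): rep((579.3,139.4,-12.75));s=arm.get_image('side')
cv2.imwrite('pics/s9.png',s);cv2.imwrite('pics/w9.png',im)
```

```text
t 18.8 pos [580.6 140.3 108.9] head -12.69 inbox [1.  1.1] w 8.9 F [-0.2  0.  -2.3] g 58.7
t 18.9 pos [580.7 140.7 109.2] head -12.67 inbox [1.1 1.5] w 9.3 F [-0.3  0.1 -3.8] g 58.7
t 18.95 pos [580.6 140.7 109.2] head -12.67 inbox [1.  1.5] w 8.9 F [ 0.   0.1 -2.5] g 58.7
```

Call:
{"api": "drive_tool", "payload": {
  "targets": [
    [1,-0.4,1.4,3,0],
    [1,-0.4,1.4,6,0],
    [1,-0.4,1.4,8,0],
    [1,-0.4,1.4,8,0],
    [1,-0.4,1.4,8,0]
  ]
}}

```text
clock: 19.5
position: [579.4, 139.3, 100.2]
ee_rot: [0.994, -0.11, -0.0, 0.0]
contact_force: [0.6, -1.2, -2.2]
gripper_width: 8.9
grasp_force: 58.7
```

Run:
```python
from h import *
rep((579.3,139.4,-12.75))
```

```text
t 19.5 pos [579.4 139.3 100.2] head -12.66 inbox [ 0.1 -0.1] w 8.9 F [ 0.6 -1.2 -2.2] g 58.7
```

Call:
{"api": "drive_tool", "payload": {
  "targets": [
    [1,0.3,0,3,0],
    [1,0.3,0,6,0],
    [1,0.3,0,9,0],
    [1,0.3,0,12,0],
    [1,0.3,0,12,0]
  ]
}}

```text
clock: 20.0
position: [579.2, 139.1, 87.6]
ee_rot: [0.994, -0.11, -0.001, 0.0]
contact_force: [0.8, -0.1, -2.9]
gripper_width: 9.0
grasp_force: 58.7
```

Call:
{"api": "drive_tool", "payload": {
  "targets": [
    [1,0.5,0,4,0],
    [1,0.5,0,8,0],
    [1,0.5,0,12,0],
    [1,0.5,0,15,0],
    [1,0.5,0,17,0],
    [1,0.5,0,17,0],
    [1,0.5,0,17,0]
  ]
}}

```text
clock: 20.7
position: [580.2, 139.2, 71.4]
ee_rot: [0.994, -0.11, 0.0, -0.0]
contact_force: [1.0, 0.9, -3.1]
gripper_width: 9.0
grasp_force: 58.7
```

Call:
{"api": "drive_tool", "payload": {
  "targets": [
    [1,0,0,1,0],
    [1,0,0,2,0],
    [1,0,0,2.5,0],
    [1,0,0,3,0],
    [1,0,0,3,0]
  ]
}}

```text
clock: 21.2
position: [580.3, 139.2, 69.3]
ee_rot: [0.994, -0.11, 0.0, -0.0]
contact_force: [-3.2, 0.1, 5.3]
gripper_width: 8.8
grasp_force: 59.8
```

Call:
{"api": "drive_tool", "payload": {
  "targets": [
    [0.6,0,0,2,0],
    [0.2,0,0,2,0],
    [0,0,0,2,0],
    [0,0,0,2,0],
    [0,0,0,-20,0],
    [0,0,0,-60,0],
    [0,0,0,-100,0],
    [0,0,0,-100,0],
    [0,0,0,-100,0]
  ]
}}

```text
clock: 22.1
position: [580.5, 139.4, 169.4]
ee_rot: [0.994, -0.11, 0.001, -0.001]
contact_force: [0.2, -0.8, -0.1]
gripper_width: 42.4
grasp_force: 0.0
```

Run:
```python
from h import *
st=rep((579.3,139.4,-12.75));im=arm.get_image('wrist');cv2.imwrite('pics/w10.png',im);c=cam('wrist',st)
print(w2px(c,[[579.3+119*.975,139.4-119*.22,84]]))
g=im.astype(int)
for col in(180,230,300,340):print(col,g[0:70,col-3:col+4,0].mean(1).round().astype(int))
for row in(100,180):
  print(row,g[row-2:row+3,100:230,0].mean(0).round().astype(int));print(g[row-2:row+3,300:430,0].mean(0).round().astype(int))
# scissors target from current pose
print(tool([[380,358,5]],st))
```

```text
t 22.1 pos [580.5 139.4 169.4] head -12.68 inbox [1.2 0.3] w 42.4 F [ 0.2 -0.8 -0.1] g 0.0
[[261.31457456  30.13806207]]
180 [113 113 114 113 113 114 113 114 114 114 114 115 115 116 115 116 116 116
 115 114 115 115 115 115 115 116 115 116 119  92  93  94  95  94  94  95
  94  96 105  32  34  37  38  33  28  55  91  88  87  87  89  96  29  30
  32  47 105 101 100  99 100  99 100 100 100 100 100 100 100 100]
230 [115 115 115 115 115 116 116 115 116 116 116 116 116 116 116 116 117 118
 118 118 118 118 118 118 119 118 119 119 123  95  97  97  98  98  98  98
  99  99 108  33  34  36  36  33  26  74  91  89  88  89  91  79  29  31
  31  54 106 103 101 101 101 101 101 100 101 101 101 101 101 101]
300 [118 117 118 116 116 117 116 117 116 116 117 117 117 118 118 118 119 119
 119 119 119 119 119 119 119 120 120 121 116  96  97  97  97  97  98  98
  98  99 108  33  33  36  35  31  22  76  93  91  90  91  95  81  31  32
  32  49  99  96  95  95  94  94  96  94  94  95  95  95  95  94]
340 [117 118 118 118 118 118 118 118 119 119 119 119 119 119 118 118 118 118
 118 118 118 118 118 119 119 120 12
[... 1646 characters left out ...]
44  44  44  43  43  45  46  46  47
  47  46  45  46  46  45  46  44  45  46  44  44  45  44  46  47  46  45
  44  45  44  45]
[ 45  45  44  44  40  45  74  95  96  98 101 104 110 111 109 109 110 109
 107 107 107 107 107 107 108 106 106 105 104 105 105 104 105 106 106 106
 106 106 105 103 102 102 101 100 100  98  97  94  92  88  88  88  89  95
  74  44  43  45  40  36  36  36  37  35  35  34  33  28  65  91  92  91
  93  76  42  30  51  91 103 100  99  99 100  97 106 119 121 120 121 120
 120 120 120 120 120 120 120 120 120 120 120 120 120 119 120 119 120 119
 120 119 118 120 120 119 119 119 119 118 118 117 117 117 118 118 118 117
 118 118 118 117]
[[-243.89918079 -168.8737144   164.32721582]]
```

Tray check from the rim profile: the gaps are even along the far side (about 4 mm) and 4 mm and 2 mm on the left and right. The tray rim appears at the same scale as the box rim, and contact came exactly at the expected height, so it's seated. Next, the scissors.

Call:
{"api": "drive_tool", "payload": {
  "targets": [
    [0,-36,-22,0,0],
    [0,-72,-44,0,-5],
    [0,-108,-66,0,-10],
    [0,-144,-88,0,-15],
    [0,-180,-110,0,-20],
    [0,-216,-132,0,-24.7],
    [0,-252,-154,0,-24.7],
    [0,-270,-165,0,-24.7],
    [0,-270,-165,0,-24.7],
    [0,-270,-165,0,-24.7]
  ]
}}

```text
clock: 23.15
position: [352.4, 358.8, 167.1]
ee_rot: [0.994, 0.105, -0.001, 0.001]
contact_force: [0.7, -0.3, 0.3]
gripper_width: 42.8
grasp_force: 0.0
```

Run:
```python
from h import *
st=rep((579.3,139.4,-12.75));im=arm.get_image('wrist');cv2.imwrite('pics/w11.png',im);c=cam('wrist',st)
np.save('st11.npy',np.r_[st['position'],st['ee_rot']])
a=np.radians(11.9);u=-np.array([np.cos(a),np.sin(a)]);v=np.array([-u[1],u[0]]);o=np.array([389,359])
pts=w2px(c,[np.r_[o+u*s,5] for s in(77,40,11,0,-18,-43,-70)]);print(pts.round(0))
# rectify the mat around the scissors: 1 px = 1 mm, x along predicted axis
L,W=110,50
uu,vv=np.meshgrid(np.arange(-L,L+1),np.arange(-W,W+1))
w=o+uu[...,None]*u+vv[...,None]*v
q=w2px(c,np.c_[w.reshape(-1,2),np.full(uu.size,5.)]).reshape(*uu.shape,2).astype(np.float32)
r=cv2.remap(im,q[...,0],q[...,1],cv2.INTER_LINEAR);cv2.imwrite('pics/rect.png',r)
h=cv2.cvtColor(r,cv2.COLOR_BGR2HSV);sat=h[...,1]
print('mat',np.median(h.reshape(-1,3),0))
for s in range(-100,101,5):
    k=sat[:,s+L-1:s+L+2].mean(1);vb=h[:,s+L-1:s+L+2,2].mean(1)
    print(s,''.join('#' if vb[i]<40 else 'o' if k[i]<60 else '-' if vb[i]<110 else '.' for i in range(0,101,1)))
```

```text
t 23.15 pos [352.4 358.8 167.1] head 12.09 inbox [-269.8  163.9] w 42.8 F [ 0.7 -0.3  0.3] g 0.0
[[267. 209.]
 [267. 175.]
 [268. 147.]
 [268. 136.]
 [268. 117.]
 [268.  90.]
 [269.  59.]]
mat [ 19.  96. 178.]
-100 .....................................................................................................
-95 .....................................................................................................
-90 .....................................................................................................
-85 .....................................................................................................
-80 .....................................................................................................
-75 .....................................................................................................
-70 ..............................-o####--........................--#####--..............................
-65 .......................-###################-............-####################........................
-60 .....................-########-.....-
[... 2733 characters left out ...]
................oooooo...............................................
75 ................................................oooooo...............................................
80 .....................................................................................................
85 .....................................................................................................
90 ooooo................................................................................................
95 ooooooooooooooooooooooooooooo........................................................................
100 ooooooooooooooooooooooooooooooooooooooooooooooooooooo................................................
```

The rectified view confirms the scissors' origin at (389, 359) mm with the axis within 1° of the tool's, so I'll grasp there.

Call:
{"api": "drive_tool", "payload": {
  "targets": [
    [0,36,7.5,10,0],
    [0,36,7.5,60,0],
    [0,36,7.5,105,0],
    [0,36,7.5,140,0],
    [0,36,7.5,155,0],
    [0,36,7.5,161,0],
    [0,36,7.5,163,0],
    [0,36,7.5,163,0]
  ]
}}

```text
clock: 24.0
position: [390.4, 359.6, 5.9]
ee_rot: [0.995, 0.104, 0.0, -0.0]
contact_force: [0.5, 0.8, 0.1]
gripper_width: 42.7
grasp_force: 0.0
```

Call:
{"api": "drive_tool", "payload": {
  "targets": [
    [0,-0.5,0,1.5,0],
    [0,-0.5,0,3,0],
    [1,-0.5,0,3,0],
    [1,-0.5,0,3,0],
    [1,-0.5,0,3,0],
    [1,-0.5,0,3,0],
    [1,-0.5,0,3,0]
  ]
}}

```text
clock: 24.7
position: [389.2, 359.7, 3.0]
ee_rot: [0.994, 0.105, 0.0, -0.0]
contact_force: [-1.4, -0.2, 5.3]
gripper_width: 13.7
grasp_force: 58.9
```

Call:
{"api": "drive_tool", "payload": {
  "targets": [
    [1,0,0,-25,0],
    [1,0,0,-70,0],
    [1,0,0,-115,0],
    [1,10,14,-150,2],
    [1,32,44,-160,6],
    [1,57,78,-160,10],
    [1,82,112,-160,14],
    [1,107,146,-160,18],
    [1,132,180,-160,22],
    [1,150,205,-160,24.9],
    [1,160,218,-160,24.9],
    [1,160,218,-160,24.9]
  ]
}}

```text
clock: 25.9
position: [592.0, 178.1, 161.3]
ee_rot: [0.994, -0.113, -0.0, 0.0]
contact_force: [-0.8, -0.1, -0.2]
gripper_width: 13.8
grasp_force: 58.8
```

Call:
{"api": "drive_tool", "payload": {
  "targets": [
    [1,0,0,0,0],
    [1,0,0,10,0],
    [1,0,0,30,0],
    [1,0,0,30,0],
    [1,0,0,30,0]
  ]
}}

```text
clock: 26.4
position: [590.4, 180.2, 132.0]
ee_rot: [0.994, -0.111, -0.0, 0.0]
contact_force: [0.4, 0.2, -1.0]
gripper_width: 13.6
grasp_force: 58.8
```

Run:
```python
from h import *
st=rep((579.3,139.4,-12.75));print(tool([591.5,179.7,62],st))
im=arm.get_image('wrist');c=cam('wrist',st);Rm=R.from_quat(st['ee_rot'])
# rectify plane of scissors in tool frame (z=-3+? ~2 above bottom)
uu,vv=np.meshgrid(np.arange(-40,111),np.arange(-50,51))
w=Rm.apply(np.c_[uu.ravel(),vv.ravel(),np.full(uu.size,-2.)])+st['position']
q=w2px(c,w).reshape(*uu.shape,2).astype(np.float32)
r=cv2.remap(im,q[...,0],q[...,1],cv2.INTER_LINEAR);v=r.max(2)
for s in range(10,110,6): print(s,''.join('#' if x<40 else '-' if x<90 else '.' for x in v[:,s+40]))
```

```text
t 26.4 pos [590.4 180.2 132. ] head -12.77 inbox [ 1.8 42.2] w 13.6 F [ 0.4  0.2 -1. ] g 58.8
[[ 1.23290869  0.13370778 69.99653399]]
10 .....................................-----#--###-....####.------..............--.....................
16 .........................................#########..########-.................--.....................
22 ..........................######################.....-#####################-..--.....................
28 ......................########################.........-#######################-.....................
34 ....................##########.........#########-....#########-.........##########...................
40 ..................-#########.............#########..#########.............#########..................
46 ..................-#########.............#########..#########.............########-..................
52 ...................#########-...........-#########..#########............-#########..................
58 .....................#########-.......#########-......#########-.......#########.....................
64 .......................-#####################............#####################.......................
70 ...............................######-...........................#####...............................
76 ......................-..............................................................................
82 ...........................................................................--........................
88 ............................................................................-........................
94 ............................................................................-........................
100 .....................................................................................................
106 .....................................................................................................
```

Call:
{"api": "drive_tool", "payload": {
  "targets": [
    [1,1,0,15,0],
    [1,1,0,35,0],
    [1,1,0,50,0],
    [1,1,0,59,0],
    [1,1,0,64,0],
    [1,1,0,67,0],
    [1,1,0,69,0],
    [1,1,0,69,0]
  ]
}}

```text
clock: 27.25
position: [592.3, 179.5, 63.7]
ee_rot: [0.994, -0.112, 0.0, -0.0]
contact_force: [0.6, -0.8, -1.2]
gripper_width: 13.7
grasp_force: 58.8
```

Call:
{"api": "drive_tool", "payload": {
  "targets": [
    [1,0,0,1,0],
    [1,0,0,2,0],
    [1,0,0,2,0],
    [0.4,0,0,1.5,0],
    [0.3,0,0,1,0],
    [0.2,0,0,0,0],
    [0.2,0,0,-10,0],
    [0.2,0,0,-40,0],
    [0.2,0,0,-80,0],
    [0.2,0,0,-110,0],
    [0.2,0,0,-110,0],
    [0.2,0,0,-110,0]
  ]
}}

```text
clock: 28.45
position: [592.2, 179.5, 174.7]
ee_rot: [0.994, -0.112, 0.001, -0.001]
contact_force: [0.8, -0.6, -0.7]
gripper_width: 34.4
grasp_force: 0.0
```

Run:
```python
from h import *
st=rep((579.3,139.4,-12.75));im=arm.get_image('wrist');c=cam('wrist',st)
a=np.radians(-12.75);M=np.array([[np.cos(a),-np.sin(a)],[np.sin(a),np.cos(a)]])
def rect(z,xs,ys):
    uu,vv=np.meshgrid(xs,ys);w=np.c_[np.c_[uu.ravel(),vv.ravel()]@M.T+[579.3,139.4],np.full(uu.size,float(z))]
    q=w2px(c,w).reshape(*uu.shape,2).astype(np.float32);return cv2.remap(im,q[...,0],q[...,1],cv2.INTER_LINEAR)
r=rect(63,np.arange(-90,120,7),np.arange(90,-10,-1));v=r.max(2);s=cv2.cvtColor(r,cv2.COLOR_BGR2HSV)[...,1]
for i,x in enumerate(range(-90,120,7)): print(x,''.join('#' if v[k,i]<30 else 'o' if s[k,i]<70 else '.' for k in range(100)))
r=rect(84,np.arange(90,122),np.array([60,0,-60]));print(r[...,0].astype(int))
```

```text
t 28.45 pos [592.2 179.5 174.7] head -12.88 inbox [ 3.7 42. ] w 34.4 F [ 0.8 -0.6 -0.7] g 0.0
-90 ooo############...................................................................###########ooooooo
-83 oooo############................................................................############oooooooo
-76 oooooo##########................................................................###########ooooooooo
-69 oooooooo#########.............................oooooo............................#########ooooooooooo
-62 oooooooooo#######............................ooooooo............................#######ooooooooooo##
-55 #oooooooooo######............................oooooooo...........................#####ooooooooooo....
-48 ....ooooooooo####...........................ooooooooo...........................###oooooooooo.......
-41 ............................................oooooooooo..............................................
-34 ............................................oooooooooo..............................................
-27 ...........................................ooooooooooo...
[... 1825 characters left out ...]
..........................................................................................
106 ....................................................................................................
113 ....................................................................................................
[[110 110 109 110 107 108 109 109 110 109 109 110 110 112  62  32  81  96
   94  96  61  32  39  36  84 106 105 103 105 103 126 127]
 [ 93  93  92  91  92  91  92  92  91  92  92  91  92  92  91  86  62  99
   97 100  69  33  37  37  85 105 103 104 105 104 116 126]
 [101 101 101 103 101 101 101 101 103 101 100 100 102 104  80  32  64 100
   97  99  70  28  35  35  67 105 101 100 101 100 113 125]]
```

The scissors lie flat and centred in the tray channel, spanning y 8 to 73 mm and x about -73 to +74 mm. The tray rim is still flush and parallel with the box, and the gripper is clear. Handing in.

```bash
python3 -c "
from bench import arm
print(arm.job_done())"
```

```text
the job is handed in; nothing more can be done
None
```

The kit box is packed and handed in at 28.5 s of the 72 s: jar and tin in their compartments, tray down on its battens, scissors flat in the tray; the spool was not touched, and the hand-in gave no verdict.

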